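Hang a price-sign holder on the clamp rail and squeeze it with the ratchet clamp

TASK

The wooden price-sign holder has just been glued: hang it astride the middle of the steel rail of the orange bench clamp, its slate standing up, and let go of it. Then pump the clamp's black ratchet trigger, touching the jaw only through it, until the sprung rubber pad has come up to the holder and presses it firmly, about 9 N (pad pushed in about 9 mm), against the rail; never crush it, and leave the glue bottle, the jar and the tart alone. Finish while still holding the trigger pulled with that pressure on, because the jaw goes slack when the trigger is let go.

Things in the scene. Friction and masses are not known exactly. Their poses are not given: they have to be found in the camera images.
- holder: Price-sign holder, 130 g, loose. Wooden upside-down U 60 mm long (x): two legs 6 mm thick, slot 22 mm between them (along y; 34 mm over the legs), slot roof 45 mm above the feet. On its 10 mm top board stands a black slate 66 mm (x) by 8 mm thick (y), 54 to 106 mm above the feet: grip it there. Origin: centre underneath, at the feet; z up. Same both ways round.
- clamp: Orange bench clamp on a wooden base 130 (x) x 335 (y) x 18 mm, fixed. Origin on the counter, mid-clamp. y: clamp axis, from jaw to handle; z up. Along y: jaw (-y end), rail at -20 mm, head 38 to 72 (88 high), trigger at 100, fixed handle 140 to 156 (170 high, 30 wide). Side cheeks beside the trigger: 85 high, out to 26 mm in x. Toothed steel bar at 44 to 59 mm height.
- rail_mid (a point): Middle of the top face of the steel rail, 128 mm above the counter; axes as the clamp's. The rail is a level bar 16 x 16 mm, 126 mm long, along x, on two 14 mm square posts 56 mm either side. Hung over it, the holder has its feet 45 mm below this point and its x along the rail.
- trigger_top (a point): Middle of the top of the black trigger paddle, 165 mm above the counter; axes as the clamp's; moves with the trigger. The paddle is upright, 28 mm wide (x), 12 mm thick (y), free at both x sides above 90 mm height: grip it there across its width, or squeeze it towards the handle (34 mm free in y between them at rest).
- trigger (a joint): Trigger pull, m: 0 rest to 0.018 stop, straight along the clamp's +y. Spring 150 N/m, 3 N preload. Pulling, a pawl catches the toothed bar (5 mm pitch: 0 to 5 mm lost per stroke) and draws the jaw along 1:1; on the return the jaw stays. Only 3 N of jaw friction holds it then, so the pad relaxes to 2 to 3 N. A pull takes 6 to 9 N plus the pad's force.
- jaw (a joint): Travel of toothed bar and orange jaw, m, along the clamp's +y towards the rail: 0 farthest away, 0.105 stop. Starts between 0.012 and 0.04. The jaw post is 34 mm wide, 132 mm high.
- pad_face (a point): Centre of the front face of the round black rubber pad (28 mm diameter) on the jaw, 118 mm above the counter, facing the clamp's +y and the rail. At jaw 0 it lies at y = -104 mm in the clamp. It meets the hung holder's near leg and pushes it against the rail; the leg's outer face is then 14 mm to the -y side of the rail's middle line.
- pad (a joint): How far the sprung pad is pushed back into the jaw, in m: 0 (free) to 0.022 (stop). Spring 1000 N/m, so 1 mm is 1 N of pressure on what it presses.
- glue: White glue bottle, 44 mm diameter, 130 mm high, loose. Origin: centre underneath. Leave alone.
- jar: Amber glass jar, 66 mm diameter, 100 mm high, loose. Origin: centre underneath. Leave alone.
- tart: Fruit tart, 80 mm diameter, 38 mm high, loose. Origin: centre underneath. Leave alone.
Not all that is in view belongs to the job. Leave any yellow look-alike of the holder alone.

How it is judged:
By the outcome, as a careful person would: the job done as asked, in the order asked, and still so for the second after the job is handed in, while the arm keeps its last pose, push and grip.
It also fails if it takes over 61 s, if anything falls off the work surface, if the arm or the gripper's body presses on something with over 40 N, if the wrist force passes 120 N, or if a joint passes its speed limit or range.

ROBOT

A 7-joint arm with a two-finger parallel gripper is mounted at the origin on the work surface. World frame = base frame: x ahead of the robot, y to its left, z up, the work surface at z = 0. Lengths are in m, angles in rad, forces in N, time in s.
With the tool pointing down it reaches from about 0.4 to 0.85 m from the base axis. Payload 10.4 kg.
Tool frame: the origin (TCP) lies at the very end of the fingers, on their centre line; the grasp point (between the pads) lies 19 mm behind it; z points along the fingers, y is the line along which they close (so a half turn about z gives the same grasp; the last joint's range is limited). The gripper opens to 85 mm and grips with 20 to 120 N. Pads are 22 mm wide; open, the fingers measure 114 mm over their backs; the gripper's body (76 mm by 85 mm) begins 54 mm behind the grasp point. The pads swing forward as they close: fully open they stand 13 mm farther back than shut.
Start: joints at [-1.199, 0.332, -0.065, 1.46, 0.022, 1.35, -0.088], TCP at [0.24, 0.577, 0.231] pointing down, gripper open.
Joint ranges: [-2.6, 2.6], [-0.5, 2.12], [-1.47, 1.34], [0.16, 2.42], [-1.27, 4.41], [0.06, 2.06], [-2.6, 2.6]. Speed limits (rad/s): [2.22, 2.22, 2.79, 2.79, 3.14, 3.14, 3.14].

INTERFACE

Orientations are given as a unit quaternion [x, y, z, w].
In Python, from workcell import manip, vision, order gives the robot as it stands. The module is installed in compiled form; this text tells all that it offers.
- The arm moves only by the tool move_arm, never from a script. Its argument "motion" is a list of rows, each a list of 3 entries, a list of its own where there are three numbers: the shift along the tool's x, y, z scaled (see below), then the turn, a rotation vector about the tool's x, y, z scaled (see below), then the opening, from -1 (shut) to 1 (fully open). In form: [[[dx, dy, dz], [wx, wy, wz], hand], ...]. A call has 1 to 12 rows; each row shifts and turns the commanded pose from where the row before left it, along the tool's axes as they then stand; what a row does not reach is not made up. The controller multiplies each number of a shift by 0.75 m and each number of a turn by pi/4 rad. A row lasts 1/10 s, in which the tool goes at most 50 mm and 8.59 degrees, less where a joint would pass 70% of its speed; a pose out of reach is approached as far as the arm can. A call with a number of a shift or a turn outside -1 to 1 is refused whole. A call with a gripper value outside its range is refused whole. The fingers move at their own pace and stop on an object; "newtons" is the grip in N (left out, the last holds). Time passes only in rows, so rows that do not move let the fingers close. It gives the time, the measured TCP pose, the force, the opening and the grip force at its end, in the units of the state.
- manip.get_obs(): the state, without advancing time (a new reading comes with each control period).
- vision.camera(name): name is "scene" or "side" or "wrist"; returns a dict with "pixels" (384x512x3 uint8, red, green, blue), "fx", "fy", "cx", "cy" (pixels), "R" (3x3) and "t" (3): a world point X has camera coordinates R X + t. Camera axes: x right, y down, z forward; pixel columns grow to the right and rows downward; lengths in m; the calibration is good to about 2 mm. A picture is of the moment at which its call begins. There is no depth.
- order.hand_in(): hands the job in; it is judged then, once.
The state is a dict: "clock": time; "joint_pos": joint angles; "joint_velocities": joint speeds; "tau": joint torques, N m; "position": TCP position; "ee_rot": TCP orientation; "ft_force": force on the tool from outside, world axes, zero at the start; "torque": the same for the moment, N m; "grip_width": opening from 0.0 (shut) to 1.0 (fully open); "grasp_force": force on a finger pad.
Only numpy, scipy, OpenCV 4.12 (cv2) and the standard library are available. Lean on these libraries where they do the work, as an engineer would, in place of code of your own. Each camera call takes 0.05 s, during which the arm holds its last target. There are 200 camera calls.

## Working session

There is one attempt and no reset: what is moved stays moved. The work goes in short steps, Python scripts to look and compute and a tool call to move; the robot and the scene stay as the last step left them, time stands still between calls to the robot, and variables do not carry over. Pictures are saved under pics/ and viewed, at most 10 in all, crops included, and the job is handed in when it is done.

Besides the shell and the picture viewer there is one more tool, called after "Emit:" in YAML: its name, and indented under it one key for each argument. move_arm: Moves the arm, as the interface text tells. Its arguments: {"type":"object","properties":{"motion":{"type":"array"},"newtons":{"type":"number"}},"required":["motion"]}

```bash
mkdir -p pics; cat > h.py <<'E'
import numpy as np, cv2
from scipy.spatial.transform import Rotation as Ro
from workcell import manip, vision, order
def cam(n,save=None):
    c=vision.camera(n); c['R']=np.array(c['R']);c['t']=np.array(c['t'])
    if save: cv2.imwrite('pics/'+save,np.array(c['pixels'])[:,:,::-1])
    return c
def ray(c,u,v):
    d=c['R'].T@np.array([(u-c['cx'])/c['fx'],(v-c['cy'])/c['fy'],1.]); return -c['R'].T@c['t'],d/np.linalg.norm(d)
def onz(c,u,v,z):
    o,d=ray(c,u,v); return o+d*(z-o[2])/d[2]
def tri(*a):
    A=np.zeros((3,3));b=np.zeros(3)
    for c,u,v in a:
        o,d=ray(c,u,v);P=np.eye(3)-np.outer(d,d);A+=P;b+=P@o
    X=np.linalg.solve(A,b); return X
def proj(c,X):
    p=c['R']@np.array(X)+c['t']; return np.array([c['fx']*p[0]/p[2]+c['cx'],c['fy']*p[1]/p[2]+c['cy']])
E
python3 - <<'E'
from h import *
a=cam('scene');b=cam('side')
P=np.hstack([a['pixels'],b['pixels']])
cv2.imwrite('pics/scene.png',a['pixels'][:,:,::-1]);cv2.imwrite('pics/side.png',b['pixels'][:,:,::-1])
for c in(a,b):print(-c['R'].T@c['t'],c['R'][2],c['fx'])
print(manip.get_obs())
E
```

```text
[1.49034775 0.19870386 0.73311151] [-0.82761252 -0.16221791 -0.53734799] 407.6295533909172
[-0.04545806 -0.6453545   0.66953316] [ 0.5848285   0.61917386 -0.52402229] 366.5856048355229
{'clock': 0.1, 'joint_pos': array([-1.1986029 ,  0.33281103, -0.06467547,  1.46087856,  0.02159098,
        1.34994625, -0.08848097]), 'joint_velocities': array([ 0.00195294,  0.00038689,  0.00075011, -0.00241001,  0.00066345,
       -0.00072451,  0.00076318]), 'tau': array([ 8.27418644e-04, -6.26743627e+01,  4.89152921e-02, -3.92430925e+01,
        1.63947721e-02,  6.88581727e-03,  1.79624499e-05]), 'position': array([0.24026238, 0.57658227, 0.23058384]), 'ee_rot': array([ 1.96110592e-01,  9.80581553e-01, -6.66499619e-04, -1.01186825e-04]), 'ft_force': array([-0.19082957, -0.27588084,  0.00561585]), 'torque': array([ 0.00166966, -0.0394807 ,  0.00346294]), 'grasp_force': 0.0, 'grip_width': 0.9997952590955392}
```

View pics/scene.png

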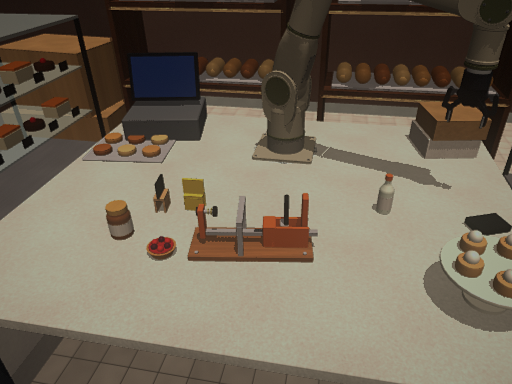

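View pics/side.png

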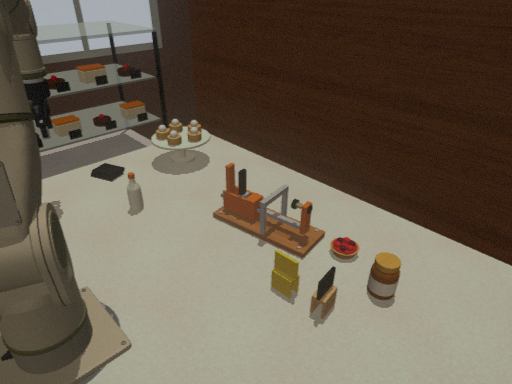

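The scene view shows the holder (black slate) at about (161,193), the yellow decoy at (194,195), and the clamp around (250,235) with its handle to the right. In the side view the holder is at (325,292) and the clamp at (268,210). I'll zoom in next.

```bash
python3 - <<'E'
import cv2,numpy as np
a=cv2.imread('pics/scene.png');b=cv2.imread('pics/side.png')
A=cv2.resize(a[170:270,140:330],None,fx=4,fy=4,interpolation=cv2.INTER_CUBIC)
cv2.imwrite('pics/sc.png',A)
B=cv2.resize(b[155:325,205:405],None,fx=3.5,fy=3.5,interpolation=cv2.INTER_CUBIC)
cv2.imwrite('pics/sd.png',B)
E
```

```text
(no output)
```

View pics/sc.png

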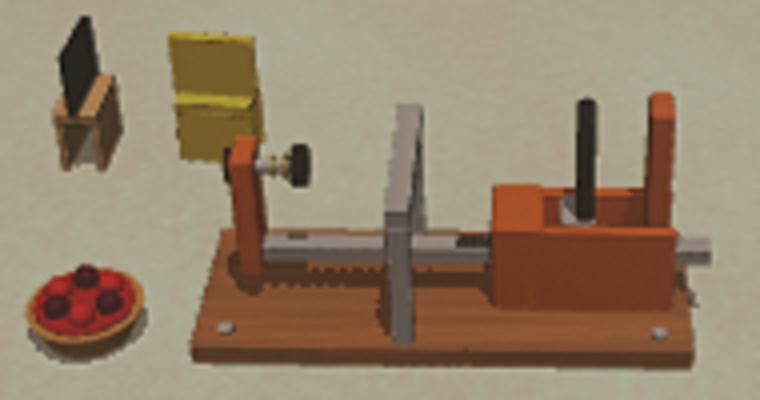

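View pics/sd.png

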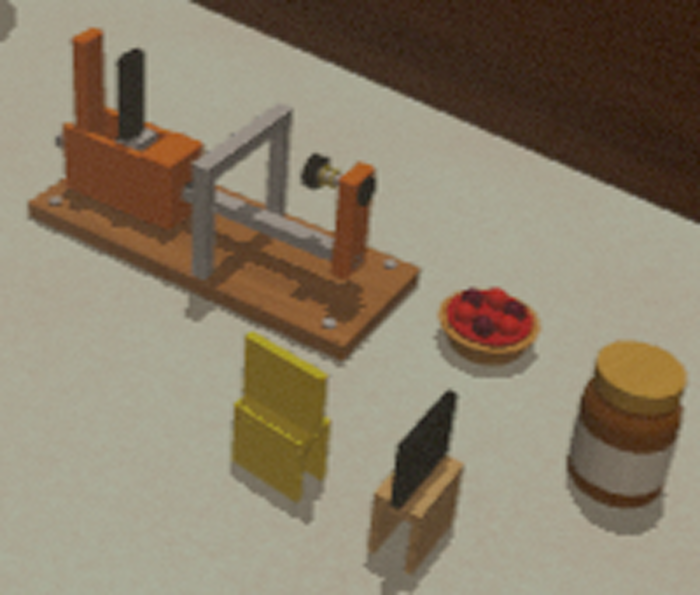

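```bash
cat > m.py <<'E'
from h import *
a=cam('scene');b=cam('side')
S=lambda p:(a,140+(p[0]+.5)/4-.5,170+(p[1]+.5)/4-.5); D=lambda p:(b,205+(p[0]+.5)/3.5-.5,155+(p[1]+.5)/3.5-.5)
def show(n,p,q):
    X=tri(S(p),D(q)); print(n,X.round(4),(proj(a,X)-S(p)[1:]).round(1),(proj(b,X)-D(q)[1:]).round(1)); return X
show('slate top A(far in scene)',(86,17),(398,443))
show('slate top B(near scene)',(64,57),(455,393))
show('slate top A2',(86,17),(455,393))
show('rail near(x big) ',(399,207),(284,109))
show('rail far',(411,104),(204,168))
show('trig top',(587,100),(131,51))
show('handle top',(662,97),(88,34))
show('base NL',(192,347),(418,270)); show('base FL',(222,230),(342,347))
show('base FR',(0,0),(30,205)) if 0 else None
print('base FR',onz(*D((30,205)),.018),'NR',onz(*S((692,352)),.018),'NL',onz(*S((192,347)),.018),onz(*D((418,270)),.018),'FL',onz(*S((222,230)),.018),onz(*D((342,347)),.018))
show('jaw pad center front',(302,165),(313,170))
show('jaw post top',(245,143),(358,170))
print('holder feet side', onz(*D((372,550)),0),onz(*D((410,572)),0),onz(*D((452,517)),0))
print('holder feet scene', onz(*S((66,168)),0),onz(*S((101,170)),0),onz(*S((121,134)),0))
E
python3 m.py
```

```text
slate top A(far in scene) [ 0.4585 -0.3256  0.1043] [ 0. -0.] [0. 0.]
slate top B(near scene) [ 0.5201 -0.3206  0.1042] [-0.9  0.2] [-1.2 -0.3]
slate top A2 [ 0.4965 -0.3215  0.1231] [-4.5  0.8] [-6.2 -1.5]
rail near(x big)  [ 0.6898 -0.0199  0.1248] [-0.8  0.4] [-0.7 -0.3]
rail far [ 0.5725 -0.0396  0.1251] [-0.8  0.5] [-0.8 -0.4]
trig top [0.6123 0.0883 0.1676] [-0.5  0.4] [-0.4 -0.3]
handle top [0.6042 0.1356 0.1698] [-0.5  0.4] [-0.5 -0.4]
base NL [ 0.717  -0.158   0.0128] [-0.2  0.1] [-0.2 -0. ]
base FL [ 0.5914 -0.1791  0.0138] [-0.1  0. ] [-0.1 -0. ]
base FR [0.53445767 0.13983627 0.018     ] NR [0.66977528 0.17013206 0.018     ] NL [ 0.72233213 -0.15498346  0.018     ] [ 0.71110693 -0.16234809  0.018     ] FL [ 0.59648131 -0.1766836   0.018     ] [ 0.58733396 -0.18236858  0.018     ]
jaw pad center front [ 0.6432 -0.0957  0.117 ] [-0.2  0.1] [-0.2 -0.1]
jaw post top [ 0.6485 -0.1338  0.1329] [-0.9  0.3] [-0.8 -0.3]
holder feet side [ 0.4595632 -0.3158696  0.       ] [ 0.46318225 -0.34429889  0.        ] [ 0.52173814 -0.33532936  0.        ]
holder feet scene [ 0.51786331 -0.33370069  0.        ] [ 0.51571521 -0.30534332  0.        ] [ 0.46461779 -0.30889505  0.        ]
```

```bash
cat >> h.py <<'E'
def down(yaw): # yaw = world angle (deg) of tool y, tool z straight down
    y=np.array([np.cos(np.radians(yaw)),np.sin(np.radians(yaw)),0]);z=np.array([0,0,-1.]);return Ro.from_matrix(np.c_[np.cross(y,z),y,z])
def plan(wps,step=.047,hand=0,p=None,q=None):
    o=manip.get_obs(); p=np.array(o['position'] if p is None else p); r=Ro.from_quat(o['ee_rot']) if q is None else q
    for P,yaw in wps:
        R1=down(yaw); P=np.array(P); rv=(r.inv()*R1).as_rotvec()
        n=int(max(np.ceil(np.linalg.norm(P-p)/step),np.ceil(np.linalg.norm(rv)/np.radians(8.3)),1)); out=[]
        for i in range(n):
            s=np.round(r.inv().apply((P-p)/(n-i))/.75,4); w=np.round((r.inv()*R1).as_rotvec()/(n-i)/(np.pi/4),4)
            out.append([s.tolist(),w.tolist(),hand]); p=p+r.apply(s*.75); r=r*Ro.from_rotvec(w*np.pi/4)
        print(n,str(out).replace(' ',''))
E
python3 -c "
from h import *
plan([((.5,.15,.32),-8),((.489,-.322,.25),-85)],hand=1)"
```

```text
11 [[[-0.049,-0.0357,-0.0108],[-0.0001,0.0001,0.1523],1],[[-0.0529,-0.0295,-0.0108],[-0.0001,0.0001,0.1523],1],[[-0.056,-0.023,-0.0108],[-0.0001,0.0001,0.1523],1],[[-0.0583,-0.0162,-0.0108],[-0.0001,0.0,0.1523],1],[[-0.0599,-0.0091,-0.0108],[-0.0001,0.0,0.1523],1],[[-0.0605,-0.0019,-0.0108],[-0.0001,0.0001,0.1523],1],[[-0.0603,0.0053,-0.0108],[-0.0001,0.0,0.1523],1],[[-0.0593,0.0125,-0.0108],[-0.0,0.0,0.1523],1],[[-0.0573,0.0195,-0.0108],[-0.0001,0.0001,0.1523],1],[[-0.0546,0.0262,-0.0108],[-0.0,0.0,0.1522],1],[[-0.0511,0.0324,-0.0108],[-0.0001,0.0001,0.1523],1]]
11 [[[-0.0568,0.0066,0.0085],[0.0,-0.0,0.1556],1],[[-0.0556,0.0135,0.0085],[0.0,-0.0,0.1555],1],[[-0.0535,0.0202,0.0085],[0.0,-0.0,0.1556],1],[[-0.0507,0.0266,0.0085],[0.0,-0.0,0.1555],1],[[-0.0471,0.0326,0.0085],[0.0,-0.0,0.1556],1],[[-0.0427,0.0381,0.0085],[0.0,-0.0,0.1555],1],[[-0.0378,0.043,0.0085],[0.0,-0.0,0.1556],1],[[-0.0323,0.0472,0.0085],[0.0,-0.0,0.1555],1],[[-0.0263,0.0508,0.0085],[0.0,-0.0,0.1556],1],[[-0.0199,0.0537,0.0084],[0.0,-0.0,0.1555],1],[[-0.0132,0.0557,0.0085],[0.0,-0.0,0.1556],1]]
```

Emit:
move_arm:
  motion:
    - [[-0.049, -0.036, -0.011], [0, 0, 0.152], 1]
    - [[-0.053, -0.03, -0.011], [0, 0, 0.152], 1]
    - [[-0.056, -0.023, -0.011], [0, 0, 0.152], 1]
    - [[-0.058, -0.016, -0.011], [0, 0, 0.152], 1]
    - [[-0.06, -0.009, -0.011], [0, 0, 0.152], 1]
    - [[-0.0605, -0.002, -0.011], [0, 0, 0.152], 1]
    - [[-0.06, 0.005, -0.011], [0, 0, 0.152], 1]
    - [[-0.059, 0.0125, -0.011], [0, 0, 0.152], 1]
    - [[-0.057, 0.0195, -0.011], [0, 0, 0.152], 1]
    - [[-0.055, 0.026, -0.011], [0, 0, 0.152], 1]
    - [[-0.051, 0.032, -0.011], [0, 0, 0.152], 1]

```text
clock: 1.3
position: [0.5, 0.1486, 0.3225]
ee_rot: [0.756, 0.655, 0.0, -0.0]
ft_force: [-0.1, 0.5, 0.2]
grip_width: 0.998
grasp_force: 0.0
```

Emit:
move_arm:
  motion:
    - [[-0.057, 0.007, 0.0085], [0, 0, 0.156], 1]
    - [[-0.056, 0.0135, 0.0085], [0, 0, 0.156], 1]
    - [[-0.0535, 0.02, 0.0085], [0, 0, 0.156], 1]
    - [[-0.051, 0.0265, 0.0085], [0, 0, 0.156], 1]
    - [[-0.047, 0.0325, 0.0085], [0, 0, 0.156], 1]
    - [[-0.043, 0.038, 0.0085], [0, 0, 0.156], 1]
    - [[-0.038, 0.043, 0.0085], [0, 0, 0.156], 1]
    - [[-0.032, 0.047, 0.0085], [0, 0, 0.156], 1]
    - [[-0.026, 0.051, 0.0085], [0, 0, 0.156], 1]
    - [[-0.02, 0.054, 0.0085], [0, 0, 0.156], 1]
    - [[-0.013, 0.056, 0.0085], [0, 0, 0.156], 1]
    - [[0, 0, 0], [0, 0, 0], 1]

```text
clock: 2.5
position: [0.4861, -0.3282, 0.2508]
ee_rot: [0.999, 0.037, -0.002, 0.001]
ft_force: [-0.7, 0.8, -0.9]
grip_width: 1.002
grasp_force: 0.0
```

```bash
python3 - <<'E'
from h import *
c=cam('wrist','w1.png');o=manip.get_obs();print(o['position'],o['ee_rot'],o['joint_pos'],o['clock'],-c['R'].T@c['t'],c['R'][2])
E
```

```text
[ 0.48728517 -0.32536671  0.25104709] [ 9.99196287e-01  4.00619108e-02 -1.21777286e-03  5.84021334e-04] [-0.17893937  0.3000952   0.8531168   1.5762674  -0.22671801  1.37083358
 -0.79314076] 2.55 [ 0.56343489 -0.32130245  0.39313603] [-0.30506351 -0.02533982 -0.95199483]
```

View pics/w1.png

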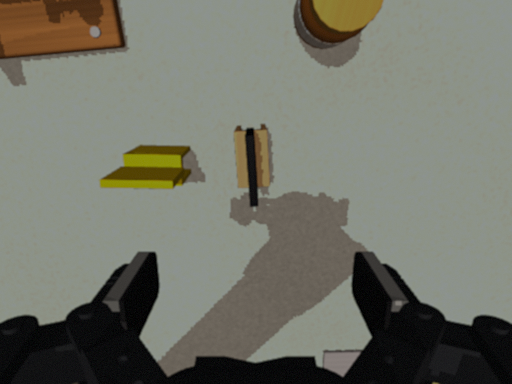

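The wrist view shows the slate edge-on as a black strip from (249,128) to (254,206), with wood either side, the decoy at (145,167), and the jar at the top right.

```bash
python3 - <<'E'
from h import *
c=cam('wrist');im=np.array(c['pixels']).astype(int)
m=(im.max(2)<45).astype(np.uint8);m[:115]=0;m[215:]=0;m[:,:225]=0;m[:,285:]=0
r=cv2.minAreaRect(cv2.findNonZero(m));print(r)
bx=cv2.boxPoints(r);print(bx)
for z in(.104,.106):
  W=np.array([onz(c,*p,z)[:2] for p in bx]);e=[np.linalg.norm(W[i]-W[(i+1)%4]) for i in range(4)]
  i=int(np.argmax(e));d=W[(i+1)%4]-W[i];print(z,W.mean(0),np.round(e,4),np.degrees(np.arctan2(d[1],d[0])))
# height by wrist/scene/side for slate ends
for n in('scene','side'):
  k=cam(n);print(n,[proj(k,(*x,.106)).round(1).tolist() for x in W])
  g=np.array(k['pixels']).astype(int).max(2)
  print()
a=cam('scene');b=cam('side')
near=bx[np.argsort(bx[:,1])[:2]].mean(0);far=bx[np.argsort(bx[:,1])[2:]].mean(0)
N=tri((c,*near),(a,155.4,183.8),(b,334.6,266.9));F=tri((c,*far),(a,161.2,173.9),(b,318.5,281.2));print(near,far,N,F,[proj(k,N).round(1) for k in(a,b,c)],[proj(k,F).round(1) for k in(a,b,c)])
o=manip.get_obs();print(o['position'],Ro.from_quat(o['ee_rot']).as_matrix()[:,1:])
E
```

```text
((254.55844116210938, 168.05230712890625), (76.38221740722656, 7.322043418884277), 86.8201675415039)
[[248.78459 130.12308]
 [256.09537 129.71692]
 [260.33228 205.98154]
 [253.02151 206.3877 ]]
0.104 [ 0.49195233 -0.32411337] [0.0063 0.0701 0.0068 0.0701] 7.498579388779896
0.106 [ 0.4924534  -0.32407273] [0.0063 0.0696 0.0067 0.0696] 7.498579388779921
scene [[155.1, 184.7], [153.0, 184.7], [159.1, 173.2], [161.3, 173.2]]

side [[333.7, 263.8], [336.2, 265.0], [320.9, 282.2], [318.1, 280.8]]

[252.43997 129.92   ] [256.67688 206.18462] [ 0.52374681 -0.31957179  0.10397904] [ 0.45770088 -0.32696785  0.10447191] [array([154.6, 184.7]), array([334. , 265.8]), array([252.3, 133.3])] [array([160.8, 173.6]), array([318.7, 281.7]), array([254.7, 205.7])]
[ 0.48962    -0.32108346  0.25213677] [[ 8.86293336e-02  8.20545745e-04]
 [-9.96064382e-01  8.42732768e-04]
 [-7.66692202e-04 -9.99999308e-01]]
```

```bash
python3 -c "
from h import *
plan([((.491,-.3237,.125),-83)],hand=0)"
```

```text
3 [[[0.0005,0.0013,0.0565],[-0.0003,-0.0004,-0.0142],0],[[0.0004,0.0012,0.0565],[-0.0003,-0.0004,-0.0142],0],[[0.0005,0.0012,0.0565],[-0.0004,-0.0004,-0.0142],0]]
```

Emit:
move_arm:
  motion:
    - [[0, 0, 0], [0, 0, 0], 0]
    - [[0, 0, 0], [0, 0, 0], 0]
    - [[0.0015, 0.0037, 0.0565], [-0.0005, -0.001, -0.0425], 0]
    - [[0, 0, 0.0565], [0, 0, 0], 0]
    - [[0, 0, 0.0565], [0, 0, 0], 0]
    - [[0, 0, 0], [0, 0, 0], 0]
    - [[0, 0, 0], [0, 0, 0], 0]
    - [[0, 0, 0], [0, 0, 0], 0]
  newtons: 40

```text
clock: 3.6
position: [0.4914, -0.3261, 0.1274]
ee_rot: [0.998, 0.06, 0.001, 0.001]
ft_force: [0.4, 0.5, -0.2]
grip_width: 0.503
grasp_force: 0.0
```

```bash
python3 - <<'E'
from h import *
o=manip.get_obs();print(o['position'],o['grip_width'],o['joint_pos'])
plan([((.491,-.3237,.064),-83)],hand=0)
E
```

```text
[ 0.49136154 -0.32605095  0.12735791] 0.5026732322332519 [-0.1247267   0.4157014   0.79394596  1.72252667 -0.32286296  1.13651025
 -0.68779185]
2 [[[-0.0001,-0.0017,0.0422],[0.0013,-0.0013,-0.0018],0],[[-0.0001,-0.0016,0.0423],[0.0014,-0.0013,-0.0019],0]]
```

Emit:
move_arm:
  motion:
    - [[0, -0.003, 0.042], [0.0027, -0.0026, -0.004], 0]
    - [[0, 0, 0.042], [0, 0, 0], 0]
    - [[0, 0, 0], [0, 0, 0], 0]
    - [[0, 0, 0], [0, 0, 0], 0]
    - [[0, 0, 0], [0, 0, 0], -1]
    - [[0, 0, 0], [0, 0, 0], -1]
    - [[0, 0, 0], [0, 0, 0], -1]
    - [[0, 0, 0], [0, 0, 0], -1]
    - [[0, 0, 0], [0, 0, 0], -1]
  newtons: 40

```text
clock: 4.5
position: [0.4907, -0.3236, 0.0632]
ee_rot: [0.998, 0.061, -0.0, -0.0]
ft_force: [0.0, 0.2, 7.5]
grip_width: 0.09
grasp_force: 44.3
```

```bash
python3 - <<'E'
from h import *
o=manip.get_obs();print(o['position'],o['grip_width'],o['joint_pos'],o['grasp_force'],o['ft_force'])
print(Ro.from_quat(o['ee_rot']).as_matrix())
E
```

```text
[ 0.49070227 -0.32355314  0.06322452] 0.09038777232367753 [-0.0884187   0.49401928  0.74882152  1.77567331 -0.38709445  1.02590263
 -0.64245098] 44.261847138404846 [0.02037775 0.21848434 7.48537489]
[[ 9.92518906e-01  1.22088265e-01 -8.22697985e-04]
 [ 1.22088771e-01 -9.92519006e-01  5.96168919e-04]
 [-7.43758157e-04 -6.92151109e-04 -9.99999484e-01]]
```

```bash
python3 -c "
from h import *
plan([((.491,-.3237,.25),-83),((.629,-.030,.25),-80.6)],hand=-1)"
```

```text
4 [[[0.0,0.0,-0.0623],[-0.0002,0.0002,0.0001],-1],[[0.0001,0.0,-0.0622],[-0.0002,0.0002,0.0001],-1],[[0.0001,0.0001,-0.0623],[-0.0002,0.0003,0.0],-1],[[0.0,0.0,-0.0622],[-0.0003,0.0002,0.0001],-1]]
7 [[[0.0329,-0.0523,-0.0],[0.0,0.0,-0.0076],-1],[[0.0332,-0.0521,-0.0],[0.0,0.0,-0.0076],-1],[[0.0335,-0.0519,-0.0],[0.0,0.0,-0.0076],-1],[[0.0339,-0.0517,-0.0],[0.0,0.0,-0.0076],-1],[[0.0342,-0.0515,-0.0],[0.0,0.0,-0.0077],-1],[[0.0345,-0.0514,-0.0],[0.0,0.0,-0.0076],-1],[[0.0347,-0.0511,-0.0],[0.0,0.0,-0.0077],-1]]
```

Emit:
move_arm:
  motion:
    - [[0, 0, -0.0623], [0, 0, 0], -1]
    - [[0, 0, -0.0623], [0, 0, 0], -1]
    - [[0, 0, -0.0623], [0, 0, 0], -1]
    - [[0, 0, -0.0623], [0, 0, 0], -1]
    - [[0.033, -0.052, 0], [0, 0, -0.0076], -1]
    - [[0.033, -0.052, 0], [0, 0, -0.0076], -1]
    - [[0.0335, -0.052, 0], [0, 0, -0.0076], -1]
    - [[0.034, -0.052, 0], [0, 0, -0.0076], -1]
    - [[0.034, -0.0515, 0], [0, 0, -0.0076], -1]
    - [[0.0345, -0.0515, 0], [0, 0, -0.0076], -1]
    - [[0.035, -0.051, 0], [0, 0, -0.0076], -1]
    - [[0, 0, 0], [0, 0, 0], -1]

```text
clock: 5.7
position: [0.6302, -0.0207, 0.2477]
ee_rot: [0.996, 0.087, -0.002, -0.002]
ft_force: [-0.7, 1.3, -1.4]
grip_width: 0.087
grasp_force: 42.9
```

Emit:
move_arm:
  motion:
    - [[0, 0, 0], [0, 0, 0], -1]
    - [[0, 0, 0], [0, 0, 0], -1]
    - [[0, 0, 0], [0, 0, 0], -1]
    - [[0, 0, 0], [0, 0, 0], -1]

```text
clock: 6.1
position: [0.6281, -0.0308, 0.249]
ee_rot: [0.997, 0.081, -0.001, -0.001]
ft_force: [-0.9, 0.3, -1.4]
grip_width: 0.09
grasp_force: 42.9
```

```bash
python3 - <<'E'
from h import *
c=cam('wrist');cv2.imwrite('pics/w2.png',cv2.resize(c['pixels'][:,:,::-1],(768,576),interpolation=cv2.INTER_CUBIC));o=manip.get_obs();print(o['position'],Ro.from_quat(o['ee_rot']).as_matrix(),o['joint_pos'],o['clock'])
y=np.radians(9.4);
for X in ((.631,-.030,.128),(.631+.063*np.cos(y),-.03+.063*np.sin(y),.128),(.631-.063*np.cos(y),-.03-.063*np.sin(y),.128)):print(proj(c,X)*1.5)
E
```

```text
[ 0.62819758 -0.03053558  0.24893796] [[ 0.98680547  0.16188776 -0.00270575]
 [ 0.1618925  -0.98680705  0.00163088]
 [-0.00240604 -0.00204741 -0.99999501]] [-0.55066086  0.38807533  0.70599061  1.45372351 -0.25333554  1.39491424
 -1.2447399 ] 6.15
[383.76525988 269.13559433]
[383.69938085 149.80625702]
[383.82248579 372.79118364]
```

View pics/w2.png

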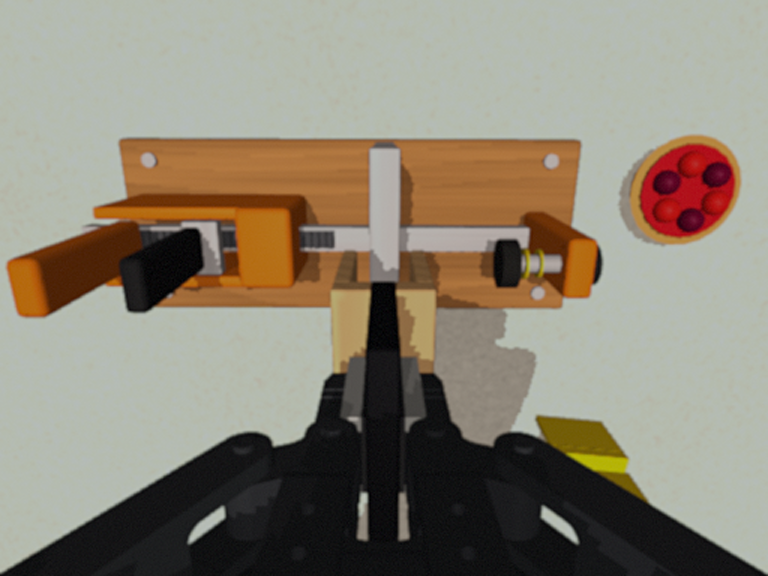

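The wrist view (1.5x) shows the rail centred at u≈384.5 with its end at (384,149), and the slate at (383,290) with the slot straddling the same line. It is aligned, so I'll lower it.

Emit:
move_arm:
  motion:
    - [[0.004, 0, 0.0], [0, 0, 0], -1]
    - [[0, 0, 0.033], [0, 0, 0], -1]
    - [[0, 0, 0.033], [0, 0, 0], -1]
    - [[0, 0, 0.033], [0, 0, 0], -1]
    - [[0, 0, 0], [0, 0, 0], -1]
    - [[0, 0, 0], [0, 0, 0], -1]
    - [[0, 0, 0], [0, 0, 0], -1]
    - [[0, 0, 0], [0, 0, 0], -1]

```text
clock: 6.95
position: [0.6319, -0.029, 0.1759]
ee_rot: [0.997, 0.082, -0.0, -0.001]
ft_force: [-0.6, 0.2, -1.0]
grip_width: 0.091
grasp_force: 42.8
```

```bash
python3 - <<'E'
from h import *
a=cam('scene');b=cam('side')
A=cv2.resize(a['pixels'][160:260,195:295,::-1],(400,400),interpolation=cv2.INTER_CUBIC)
B=cv2.resize(b['pixels'][150:250,235:335,::-1],(400,400),interpolation=cv2.INTER_CUBIC)
cv2.imwrite('pics/p3.png',np.hstack([A,B]));o=manip.get_obs();print(o['position'],Ro.from_quat(o['ee_rot']).as_matrix()[:,1],o['ft_force'])
E
```

```text
[ 0.63162449 -0.02894658  0.17540694] [ 0.16343139 -0.98655282 -0.00192927] [ 0.08447373  0.08182451 -1.00735246]
```

View pics/p3.png

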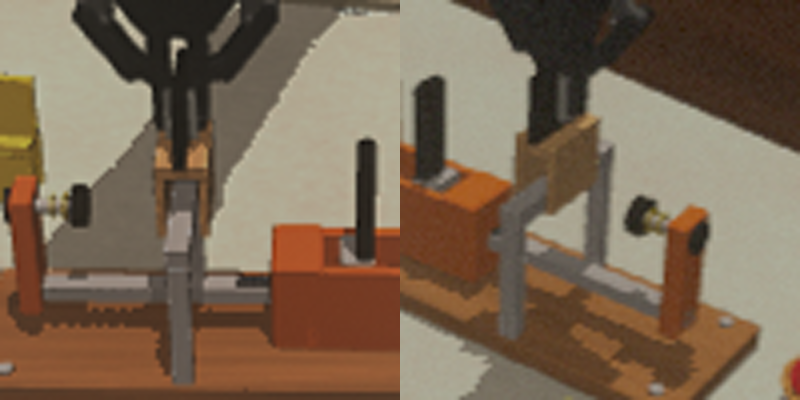

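The picture shows the holder astride the rail in both halves (legs either side at about (182,200) on the left), with the rail clear in the slot. I'll lower it the rest of the way.

Emit:
move_arm:
  motion:
    - [[0, 0, 0.0195], [0, 0, 0], -1]
    - [[0, 0, 0.019], [0, 0, 0], -1]
    - [[0, 0, 0], [0, 0, 0], -1]
    - [[0, 0, 0], [0, 0, 0], -1]
    - [[0, 0, 0], [0, 0, 0], -1]
    - [[0, 0, 0], [0, 0, 0], -1]

```text
clock: 7.65
position: [0.6306, -0.0288, 0.1448]
ee_rot: [0.997, 0.082, -0.002, -0.001]
ft_force: [-0.4, -0.5, -1.2]
grip_width: 0.086
grasp_force: 43.1
```

Emit:
move_arm:
  motion:
    - [[0, 0, 0.0015], [0, 0, 0], -1]
    - [[0, 0, 0], [0, 0, 0], -1]
    - [[0, 0, 0], [0, 0, 0], -1]

```text
clock: 7.95
position: [0.6309, -0.0289, 0.1445]
ee_rot: [0.997, 0.082, -0.002, -0.001]
ft_force: [-2.2, 0.5, 1.3]
grip_width: 0.086
grasp_force: 43.3
```

Emit:
move_arm:
  motion:
    - [[0, 0, 0.0015], [0, 0, 0], -1]
    - [[0, 0, 0], [0, 0, 0], -1]
    - [[0, 0, 0], [0, 0, 0], -1]

```text
clock: 8.25
position: [0.6309, -0.0289, 0.1444]
ee_rot: [0.997, 0.082, -0.001, -0.001]
ft_force: [-7.5, 0.8, 12.1]
grip_width: 0.089
grasp_force: 44.9
```

Emit:
move_arm:
  motion:
    - [[0, 0, -0.0018], [0, 0, 0], -1]
    - [[0, 0, 0], [0, 0, 0], -1]
    - [[0, 0, 0], [0, 0, 0], -0.2]
    - [[0, 0, 0], [0, 0, 0], -0.2]
    - [[0, 0, 0], [0, 0, 0], -0.2]
    - [[0, 0, 0], [0, 0, 0], -0.2]
    - [[0, 0, -0.03], [0, 0, 0], -0.2]
    - [[0, 0, -0.06], [0, 0, 0], -0.2]
    - [[0, 0, -0.06], [0, 0, 0], -0.2]
    - [[0, 0, 0], [0, 0, 0], -0.2]
    - [[0, 0, 0], [0, 0, 0], -0.2]

```text
clock: 9.35
position: [0.6319, -0.0291, 0.258]
ee_rot: [0.997, 0.082, -0.0, -0.001]
ft_force: [0.4, -0.5, -0.8]
grip_width: 0.4
grasp_force: 0.0
```

```bash
python3 - <<'E'
from h import *
a=cam('scene');b=cam('side');w=cam('wrist')
A=cv2.resize(a['pixels'][160:260,195:295,::-1],(400,400),interpolation=cv2.INTER_CUBIC)
B=cv2.resize(b['pixels'][150:250,235:335,::-1],(400,400),interpolation=cv2.INTER_CUBIC)
cv2.imwrite('pics/p4.png',np.hstack([A,B]));o=manip.get_obs();print(o['position'],o['grip_width'],o['ft_force'],o['joint_pos'])
# trigger: dark mask in scene and side, above the head
for n,k,(u0,u1,v0,v1) in(('scene',a,(280,296,190,232)),('side',b,(232,250,165,198))):
  m=(np.array(k['pixels'])[v0:v1,u0:u1].max(2)<50).astype(np.uint8); x,y,ww,hh=cv2.boundingRect(m);print(n,x+u0,y+v0,ww,hh)
plan([((.629,-.030,.27),-80.6),((.6115,.089,.27),9.4)],hand=1)
E
```

```text
[ 0.6308186  -0.0288108   0.25564163] 0.4031931608162685 [ 0.14152577  0.42935127 -0.17299355] [-0.5489407   0.3935184   0.70654197  1.43345634 -0.2555638   1.41300016
 -1.24546044]
scene 284 195 4 30
side 239 169 6 25
1 [[[-0.0027,0.0011,-0.0191],[-0.0028,0.0063,0.0003],1]]
11 [[[0.0003,-0.0146,-0.0],[-0.0,-0.0,-0.1818],1],[[0.0023,-0.0144,-0.0],[-0.0,-0.0,-0.1818],1],[[0.0044,-0.0139,-0.0],[0.0,-0.0,-0.1818],1],[[0.0063,-0.0131,-0.0],[0.0,-0.0,-0.1818],1],[[0.0081,-0.0121,-0.0],[0.0,-0.0,-0.1818],1],[[0.0097,-0.0109,-0.0],[0.0,-0.0,-0.1818],1],[[0.0112,-0.0094,-0.0],[0.0,-0.0,-0.1818],1],[[0.0124,-0.0077,-0.0],[0.0,-0.0,-0.1818],1],[[0.0134,-0.0058,-0.0],[0.0,-0.0,-0.1819],1],[[0.014,-0.0039,-0.0],[0.0,-0.0,-0.1818],1],[[0.0144,-0.0018,-0.0],[0.0,-0.0,-0.1819],1]]
```

View pics/p4.png

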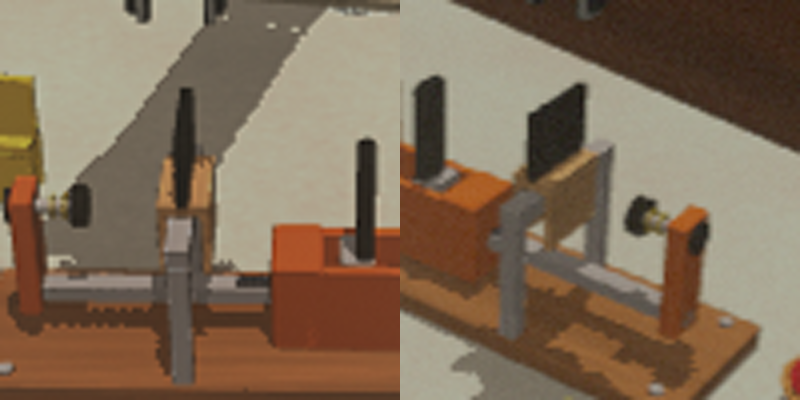

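The picture shows the holder hanging level on the rail, slate up and the gripper clear. Now the trigger.

```bash
python3 - <<'E'
from h import *
a=cam('scene');b=cam('side')
S=lambda p:(a,195+(p[0]+.5)/4-.5,160+(p[1]+.5)/4-.5); D=lambda p:(b,235+(p[0]-400+.5)/4-.5,150+(p[1]+.5)/4-.5)
N=tri(D((586,85)),S((183,133)));print(N)
d=np.array([np.cos(np.radians(9.4)),np.sin(np.radians(9.4))])
for s in(-.033,.033):
  X=(*(np.array([.631,-.0295])+s*d),.189);p=proj(a,X);q=proj(b,X);print('exp',s,(p-[195,160])*4,(q-[235,150])*4+[400,0])
print('trig',tri((a,285.5,195),(b,241.5,169.5)), manip.get_obs()['position'])
E
```

```text
[ 0.6586293  -0.02370587  0.18863557]
exp -0.033 [180.55783738  84.0930859 ] [531.8689699  113.47323708]
exp 0.033 [173.25042429 138.27539085] [584.5354011   78.45804357]
trig [0.61074713 0.08718024 0.16655236] [ 0.6309044  -0.02888706  0.25582684]
```

Emit:
move_arm:
  motion:
    - [[-0.001, 0, -0.0191], [0, 0, 0], 0.3]
    - [[0.0003, -0.0146, 0], [0, 0, -0.182], 0.3]
    - [[0.0023, -0.0144, 0], [0, 0, -0.182], 0.3]
    - [[0.0044, -0.0139, 0], [0, 0, -0.182], 0.3]
    - [[0.0063, -0.0131, 0], [0, 0, -0.182], 0.3]
    - [[0.0081, -0.0121, 0], [0, 0, -0.182], 0.3]
    - [[0.0097, -0.0109, 0], [0, 0, -0.182], 0.3]
    - [[0.0112, -0.0094, 0], [0, 0, -0.182], 0.3]
    - [[0.0124, -0.0077, 0], [0, 0, -0.182], 0.3]
    - [[0.0134, -0.0058, 0], [0, 0, -0.182], 0.3]
    - [[0.014, -0.0039, 0], [0, 0, -0.182], 0.3]
    - [[0.0144, -0.0018, 0], [0, 0, -0.182], 0.3]

```text
clock: 10.8
position: [0.6131, 0.09, 0.2725]
ee_rot: [0.644, 0.765, -0.0, -0.001]
ft_force: [0.5, -0.3, 0.3]
grip_width: 0.649
grasp_force: 0.0
```

Emit:
move_arm:
  motion:
    - [[0, 0, 0], [0, 0, 0], 0.3]
    - [[0, 0, 0], [0, 0, 0], 0.3]
    - [[0, 0, 0], [0, 0, 0], 0.3]
    - [[0, 0, 0], [0, 0, 0], 0.3]

```text
clock: 11.2
position: [0.6132, 0.0889, 0.2718]
ee_rot: [0.647, 0.762, -0.0, -0.001]
ft_force: [-0.3, 0.6, 0.4]
grip_width: 0.651
grasp_force: 0.0
```

```bash
python3 - <<'E'
from h import *
o=manip.get_obs();print(o['position'],Ro.from_quat(o['ee_rot']).as_matrix()[:,1:],o['ft_force'],o['joint_pos'],o['grip_width'])
plan([((.6117,.0887,.125),9.4)],hand=.3)
E
```

```text
[0.61318511 0.088941   0.27183505] [[ 0.986791   -0.00288022]
 [ 0.1619768   0.00116575]
 [-0.00265336 -0.99999517]] [-0.33810235  0.60288283  0.36583063] [-0.54069458  0.31376842  0.41708087  1.43287865 -0.12830223  1.42421959
  0.04003278] 0.6513461303715155
4 [[[-0.0001,-0.0004,0.0489],[-0.0008,-0.0005,-0.0004],0.3],[[-0.0001,-0.0004,0.049],[-0.0009,-0.0005,-0.0004],0.3],[[-0.0,-0.0004,0.0489],[-0.0008,-0.0005,-0.0005],0.3],[[0.0,-0.0005,0.049],[-0.0009,-0.0006,-0.0004],0.3]]
```

Emit:
move_arm:
  motion:
    - [[0, -0.0017, 0.049], [-0.003, -0.002, -0.002], 0.3]
    - [[0, 0, 0.049], [0, 0, 0], 0.3]
    - [[0, 0, 0.049], [0, 0, 0], 0.3]
    - [[0, 0, 0.049], [0, 0, 0], 0.3]
    - [[0, 0, 0], [0, 0, 0], 0.3]
    - [[0, 0, 0], [0, 0, 0], 0.3]
    - [[0, 0, 0], [0, 0, 0], 0.3]

```text
clock: 11.9
position: [0.613, 0.0896, 0.1272]
ee_rot: [0.646, 0.763, 0.001, 0.001]
ft_force: [0.5, 0.1, -0.0]
grip_width: 0.649
grasp_force: 0.0
```

Emit:
move_arm:
  motion:
    - [[0, 0, 0], [0, 0, 0], -1]
    - [[0, 0, 0], [0, 0, 0], -1]
    - [[0, 0, 0], [0, 0, 0], -1]
    - [[0, 0, 0], [0, 0, 0], -1]
    - [[0, 0, 0], [0, 0, 0], -1]
  newtons: 45

```text
clock: 12.4
position: [0.6133, 0.0899, 0.1265]
ee_rot: [0.646, 0.764, 0.002, 0.001]
ft_force: [4.0, 0.2, 6.6]
grip_width: 0.319
grasp_force: 45.9
```

```bash
cat >> h.py <<'E'
d9=np.radians(9.4); CX=np.array([np.cos(d9),np.sin(d9),0]);CY=np.array([-np.sin(d9),np.cos(d9),0])
RM=np.array([.631,-.0295,.128])
def st():
    o=manip.get_obs();r=np.array(o['position'])-RM;f=np.array(o['ft_force'])
    print('clk %.2f tcp in clamp x %.4f y %.4f z %.4f | f x %.1f y %.1f z %.1f grip %.3f %.0f'%(o['clock'],r@CX,r@CY-.02,r[2]+.128,f@CX,f@CY,f[2],o['grip_width'],o['grasp_force']))
E
python3 -c "
from h import *
st()
cam('scene','s5.png');cam('side','d5.png')"
```

```text
clk 12.40 tcp in clamp x 0.0020 y 0.1007 z 0.1265 | f x 4.0 y -0.5 z 6.6 grip 0.319 46
```

Emit:
move_arm:
  motion:
    - [[0.008, 0, 0], [0, 0, 0], -1]
    - [[0.008, 0, 0], [0, 0, 0], -1]
    - [[0.0075, 0, 0], [0, 0, 0], -1]
    - [[0, 0, 0], [0, 0, 0], -1]
    - [[0, 0, 0], [0, 0, 0], -1]
    - [[0, 0, 0], [0, 0, 0], -1]

```text
clock: 13.1
position: [0.6108, 0.1053, 0.1265]
ee_rot: [0.646, 0.763, 0.001, 0.002]
ft_force: [7.8, -4.9, 6.5]
grip_width: 0.319
grasp_force: 45.8
```

```bash
cat >> h.py <<'E'
def pad():
    # pad dark disc in scene and side views -> front-centre y in clamp
    a=cam('scene');b=cam('side');out=[]
    for n,k,(u0,u1,v0,v1) in(('scene',a,(206,236,198,220)),('side',b,(278,310,193,212))):
        im=np.array(k['pixels']).astype(int)[v0:v1,u0:u1];m=(im.max(2)<60).astype(np.uint8)
        out.append(m)
        N,l,s,c=cv2.connectedComponentsWithStats(m);i=[(s[j].tolist(),(c[j]+[u0,v0]).round(1).tolist()) for j in range(1,N) if s[j][4]>12];print(n,[((q[0]+u0,q[1]+v0,q[2],q[3],q[4]),w) for q,w in i])
E
python3 -c "
from h import *
st();pad()
a=cam('scene');b=cam('side')
for jw in (0.012,.017,.03,.045,.06,.07): 
  X=RM+CY*(-.084+jw)+[0,0,-.01]; print(jw,proj(a,X).round(1),proj(b,X).round(1))
"
```

```text
clk 13.10 tcp in clamp x 0.0021 y 0.1163 z 0.1265 | f x 6.9 y -6.1 z 6.5 grip 0.319 46
scene [((217, 207, 5, 9, 39), [219.1, 210.8])]
side [((287, 198, 7, 9, 37), [290.0, 201.7]), ((303, 204, 5, 8, 25), [305.1, 207.7])]
0.012 [213.2 210.4] [295.1 203.6]
0.017 [215.1 210.4] [293.6 203. ]
0.03 [220.  210.4] [289.7 201.5]
0.045 [225.6 210.4] [285.2 199.8]
0.06 [231.3 210.4] [280.8 198.2]
0.07 [235.1 210.5] [277.9 197.1]
```

Emit:
move_arm:
  motion:
    - [[-0.008, 0, 0], [0, 0, 0], -1]
    - [[-0.008, 0, 0], [0, 0, 0], -1]
    - [[-0.0075, 0, 0], [0, 0, 0], -1]
    - [[0, 0, 0], [0, 0, 0], -1]
    - [[0, 0, 0], [0, 0, 0], -1]
    - [[0, 0, 0], [0, 0, 0], -1]

```text
clock: 13.9
position: [0.6133, 0.0899, 0.1266]
ee_rot: [0.646, 0.764, 0.002, 0.001]
ft_force: [5.1, 0.6, 6.3]
grip_width: 0.318
grasp_force: 45.9
```

```bash
python3 -c "
from h import *
st();pad()"
```

```text
clk 13.90 tcp in clamp x 0.0020 y 0.1007 z 0.1266 | f x 5.1 y -0.2 z 6.3 grip 0.318 46
scene [((217, 207, 5, 9, 39), [219.1, 210.8])]
side [((287, 198, 7, 9, 37), [290.0, 201.7]), ((303, 204, 5, 8, 26), [305.1, 207.7])]
```

Emit:
move_arm:
  motion:
    - [[0.009, 0, 0], [0, 0, 0], -1]
    - [[0.009, 0, 0], [0, 0, 0], -1]
    - [[0.0075, 0, 0], [0, 0, 0], -1]
    - [[0, 0, 0], [0, 0, 0], -1]
    - [[0, 0, 0], [0, 0, 0], -1]
    - [[0, 0, 0], [0, 0, 0], -1]

```text
clock: 14.6
position: [0.6106, 0.1067, 0.1265]
ee_rot: [0.646, 0.763, 0.001, 0.002]
ft_force: [6.5, -4.6, 5.8]
grip_width: 0.318
grasp_force: 45.8
```

```bash
python3 -c "
from h import *
st();pad()"
```

```text
clk 14.60 tcp in clamp x 0.0021 y 0.1177 z 0.1265 | f x 5.7 y -5.6 z 5.8 grip 0.318 46
scene [((224, 207, 4, 9, 36), [225.5, 211.0])]
side [((282, 196, 7, 10, 38), [284.7, 200.2]), ((298, 202, 4, 8, 26), [299.6, 205.7])]
```

Emit:
move_arm:
  motion:
    - [[-0.009, 0, 0], [0, 0, 0], -1]
    - [[-0.009, 0, 0], [0, 0, 0], -1]
    - [[-0.0075, 0, 0], [0, 0, 0], -1]
    - [[0, 0, 0], [0, 0, 0], -1]
    - [[0, 0, 0], [0, 0, 0], -1]
    - [[0, 0, 0], [0, 0, 0], -1]

```text
clock: 15.3
position: [0.6133, 0.0899, 0.1266]
ee_rot: [0.646, 0.764, 0.002, 0.001]
ft_force: [4.9, 0.1, 6.8]
grip_width: 0.321
grasp_force: 45.9
```

Emit:
move_arm:
  motion:
    - [[0.009, 0, 0], [0, 0, 0], -1]
    - [[0.009, 0, 0], [0, 0, 0], -1]
    - [[0.0075, 0, 0], [0, 0, 0], -1]
    - [[0, 0, 0], [0, 0, 0], -1]
    - [[0, 0, 0], [0, 0, 0], -1]
    - [[0, 0, 0], [0, 0, 0], -1]

```text
clock: 15.9
position: [0.6105, 0.1067, 0.1265]
ee_rot: [0.646, 0.763, 0.001, 0.002]
ft_force: [6.8, -4.5, 5.1]
grip_width: 0.324
grasp_force: 45.8
```

```bash
python3 -c "
from h import *
st();pad()"
```

```text
clk 15.90 tcp in clamp x 0.0021 y 0.1177 z 0.1265 | f x 6.0 y -5.5 z 5.1 grip 0.324 46
scene [((229, 207, 5, 9, 38), [231.1, 210.9])]
side [((278, 194, 8, 10, 42), [280.7, 198.1]), ((293, 201, 5, 7, 24), [295.3, 204.0])]
```

Emit:
move_arm:
  motion:
    - [[-0.009, 0, 0], [0, 0, 0], -1]
    - [[-0.009, 0, 0], [0, 0, 0], -1]
    - [[-0.0075, 0, 0], [0, 0, 0], -1]
    - [[0, 0, 0], [0, 0, 0], -1]
    - [[0, 0, 0], [0, 0, 0], -1]
    - [[0, 0, 0], [0, 0, 0], -1]

```text
clock: 16.6
position: [0.6133, 0.0899, 0.1266]
ee_rot: [0.646, 0.764, 0.002, 0.001]
ft_force: [4.7, 0.2, 6.6]
grip_width: 0.324
grasp_force: 45.9
```

Emit:
move_arm:
  motion:
    - [[0.005, 0, 0], [0, 0, 0], -1]
    - [[0.005, 0, 0], [0, 0, 0], -1]
    - [[0, 0, 0], [0, 0, 0], -1]
    - [[0, 0, 0], [0, 0, 0], -1]
    - [[0, 0, 0], [0, 0, 0], -1]

```text
clock: 17.1
position: [0.6124, 0.0956, 0.1266]
ee_rot: [0.646, 0.763, 0.001, 0.002]
ft_force: [5.8, -4.1, 6.4]
grip_width: 0.319
grasp_force: 45.8
```

Emit:
move_arm:
  motion:
    - [[0.004, 0, 0], [0, 0, 0], -1]
    - [[0, 0, 0], [0, 0, 0], -1]
    - [[0, 0, 0], [0, 0, 0], -1]
    - [[0, 0, 0], [0, 0, 0], -1]

```text
clock: 17.5
position: [0.612, 0.098, 0.1265]
ee_rot: [0.646, 0.763, 0.001, 0.002]
ft_force: [6.3, -5.6, 6.1]
grip_width: 0.321
grasp_force: 45.8
```

Emit:
move_arm:
  motion:
    - [[0.004, 0, 0], [0, 0, 0], -1]
    - [[0, 0, 0], [0, 0, 0], -1]
    - [[0, 0, 0], [0, 0, 0], -1]
    - [[0, 0, 0], [0, 0, 0], -1]

```text
clock: 17.9
position: [0.6116, 0.1004, 0.1266]
ee_rot: [0.646, 0.763, 0.001, 0.002]
ft_force: [6.6, -6.2, 5.7]
grip_width: 0.322
grasp_force: 45.8
```

```bash
python3 -c "
from h import *
st();pad()"
```

```text
clk 17.90 tcp in clamp x 0.0021 y 0.1113 z 0.1266 | f x 5.5 y -7.2 z 5.7 grip 0.322 46
scene [((231, 207, 4, 9, 24), [232.8, 211.3])]
side [((278, 193, 6, 10, 32), [279.4, 197.2]), ((291, 200, 5, 7, 25), [292.8, 203.1])]
```

Emit:
move_arm:
  motion:
    - [[0.004, 0, 0], [0, 0, 0], -1]
    - [[0, 0, 0], [0, 0, 0], -1]
    - [[0, 0, 0], [0, 0, 0], -1]
    - [[0, 0, 0], [0, 0, 0], -1]

```text
clock: 18.4
position: [0.6112, 0.1026, 0.1266]
ee_rot: [0.647, 0.763, 0.001, 0.003]
ft_force: [8.0, -8.7, 5.9]
grip_width: 0.318
grasp_force: 45.8
```

```bash
python3 -c "
from h import *
st()"
```

```text
clk 18.40 tcp in clamp x 0.0021 y 0.1135 z 0.1266 | f x 6.4 y -9.9 z 5.9 grip 0.318 46
```

Emit:
move_arm:
  motion:
    - [[0.004, 0, 0], [0, 0, 0], -1]
    - [[0, 0, 0], [0, 0, 0], -1]
    - [[0, 0, 0], [0, 0, 0], -1]
    - [[0, 0, 0], [0, 0, 0], -1]

```text
clock: 18.8
position: [0.6109, 0.1048, 0.1266]
ee_rot: [0.647, 0.763, 0.0, 0.003]
ft_force: [7.8, -11.2, 5.4]
grip_width: 0.322
grasp_force: 45.8
```

```bash
python3 - <<'E'
from h import *
st();pad()
a=cam('scene');b=cam('side')
A=cv2.resize(a['pixels'][165:255,190:290,::-1],(400,360),interpolation=cv2.INTER_CUBIC)
B=cv2.resize(b['pixels'][155:245,235:335,::-1],(400,360),interpolation=cv2.INTER_CUBIC)
cv2.imwrite('pics/p6.png',np.hstack([A,B]))
E
```

```text
clk 18.80 tcp in clamp x 0.0021 y 0.1157 z 0.1266 | f x 5.9 y -12.3 z 5.4 grip 0.322 46
scene [((231, 207, 4, 9, 24), [232.8, 211.3])]
side [((278, 194, 6, 9, 31), [279.5, 197.4]), ((290, 199, 5, 8, 25), [291.7, 202.4])]
```

View pics/p6.png

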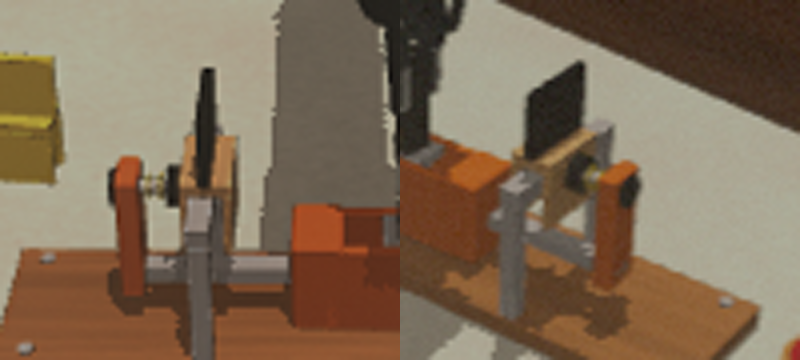

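The picture shows the pad touching the near leg at about (172,185), the spring slightly compressed, and the holder upright and astride the rail. Next I'll measure the compression as jaw travel minus pad travel.

```bash
python3 - <<'E'
from h import *
a=cam('scene','s6.png');b=cam('side','d6.png')
s5=cv2.imread('pics/s5.png')[:,:,::-1];d5=cv2.imread('pics/d5.png')[:,:,::-1]
s6=a['pixels'];d6=b['pixels']
for n,x in(('s5',s5),('s6',s6)):
  p=np.array(x)[209:214,192:242].astype(int).mean(0).round().astype(int);print(n,'R',p[:,0].tolist());print('B',p[:,2].tolist())
def y_of(c,u,v,h): # clamp y where pixel ray meets vertical plane x=h in the clamp
    o,d=ray(c,u,v);t=(h-(o-RM)@CX)/(d@CX);return (o+d*t-RM)@CY-.02
for n,x,c in(('s5',s5,a),('s6',s6,a),('d5',d5,b),('d6',d6,b)):
  x=np.array(x).astype(int);m=((x[:,:,0]>90)&(x[:,:,0]>2.2*x[:,:,1])).astype(np.uint8)
  m[:, 265 if n[0]=='s' else 400:]=0; m[:,:185]=0
  if n[0]=='d': m[:,:290]=0
  m[235:]=0
  N,l,s,ce=cv2.connectedComponentsWithStats(m);print(n,[(s[i].tolist(),ce[i].round(2).tolist()) for i in range(1,N) if s[i][4]>60])
E
```

```text
s5 R [157, 159, 156, 126, 52, 116, 140, 137, 138, 139, 122, 76, 118, 133, 138, 132, 110, 138, 129, 104, 69, 43, 45, 44, 41, 89, 180, 173, 172, 172, 172, 172, 172, 172, 172, 172, 172, 172, 172, 171, 173, 169, 140, 139, 140, 140, 110, 56, 55, 62]
B [117, 117, 111, 92, 31, 36, 40, 40, 40, 39, 36, 45, 95, 110, 114, 84, 66, 115, 77, 55, 56, 32, 34, 33, 30, 72, 151, 146, 144, 145, 145, 145, 144, 143, 142, 143, 144, 144, 144, 145, 148, 141, 82, 63, 65, 65, 53, 34, 34, 35]
s6 R [158, 160, 157, 159, 157, 157, 157, 157, 154, 154, 145, 150, 170, 174, 174, 173, 173, 173, 173, 173, 174, 173, 173, 176, 166, 48, 81, 146, 142, 141, 143, 134, 85, 118, 134, 118, 131, 126, 108, 81, 40, 41, 71, 146, 142, 142, 127, 74, 56, 56]
B [117, 117, 112, 113, 113, 113, 110, 110, 110, 109, 99, 108, 141, 145, 146, 146, 146, 146, 146, 147, 147, 145, 146, 149, 141, 37, 32, 39, 39, 39, 39, 35, 46, 93, 85, 73, 109, 77, 59, 68, 29, 30, 40, 69, 66, 67, 59, 40, 33, 34]
s5 []
s6 []
d5 []
d6 []
```

Emit:
move_arm:
  motion:
    - [[-0.009, 0, 0], [0, 0, 0], -1]
    - [[-0.009, 0, 0], [0, 0, 0], -1]
    - [[-0.008, 0, 0], [0, 0, 0], -1]
    - [[0, 0, 0], [0, 0, 0], -1]
    - [[0, 0, 0], [0, 0, 0], -1]
    - [[0, 0, 0], [0, 0, 0], -1]

```text
clock: 19.7
position: [0.6132, 0.0899, 0.1265]
ee_rot: [0.646, 0.764, 0.002, 0.001]
ft_force: [5.2, 0.3, 6.2]
grip_width: 0.323
grasp_force: 45.9
```

```bash
python3 -c "
from h import *
st()
a=cam('scene');x=a['pixels'];p=np.array(x)[209:214,212:238].astype(int).mean(0).round().astype(int);print(p[:,0].tolist())"
```

```text
clk 19.70 tcp in clamp x 0.0020 y 0.1007 z 0.1265 | f x 5.2 y -0.6 z 6.2 grip 0.323 46
[173, 174, 170, 121, 54, 128, 142, 140, 141, 141, 123, 82, 126, 136, 132, 117, 131, 125, 106, 80, 38, 40, 70, 145, 141, 141]
```

Emit:
move_arm:
  motion:
    - [[0.004, 0, 0], [0, 0, 0], -1]
    - [[0, 0, 0], [0, 0, 0], -1]
    - [[0, 0, 0], [0, 0, 0], -1]
    - [[0, 0, 0], [0, 0, 0], -1]

```text
clock: 20.15
position: [0.613, 0.0919, 0.1265]
ee_rot: [0.646, 0.763, 0.001, 0.001]
ft_force: [5.1, -2.7, 6.2]
grip_width: 0.322
grasp_force: 45.8
```

Emit:
move_arm:
  motion:
    - [[0.003, 0, 0], [0, 0, 0], -1]
    - [[0, 0, 0], [0, 0, 0], -1]
    - [[0, 0, 0], [0, 0, 0], -1]

```text
clock: 20.45
position: [0.6126, 0.0939, 0.1265]
ee_rot: [0.646, 0.763, 0.001, 0.001]
ft_force: [5.4, -2.0, 5.9]
grip_width: 0.321
grasp_force: 45.8
```

Emit:
move_arm:
  motion:
    - [[0.003, 0, 0], [0, 0, 0], -1]
    - [[0, 0, 0], [0, 0, 0], -1]
    - [[0, 0, 0], [0, 0, 0], -1]

```text
clock: 20.75
position: [0.6124, 0.0953, 0.1266]
ee_rot: [0.646, 0.763, 0.001, 0.002]
ft_force: [6.9, -5.5, 5.9]
grip_width: 0.325
grasp_force: 45.8
```

Emit:
move_arm:
  motion:
    - [[0.003, 0, 0], [0, 0, 0], -1]
    - [[0, 0, 0], [0, 0, 0], -1]
    - [[0, 0, 0], [0, 0, 0], -1]

```text
clock: 21.05
position: [0.6122, 0.0965, 0.1266]
ee_rot: [0.646, 0.763, 0.001, 0.002]
ft_force: [7.7, -6.9, 5.6]
grip_width: 0.324
grasp_force: 45.8
```

```bash
python3 -c "
from h import *
st()
a=cam('scene');x=a['pixels'];p=np.array(x)[209:214,212:238].astype(int).mean(0).round().astype(int);print(p[:,0].tolist())"
```

```text
clk 21.05 tcp in clamp x 0.0021 y 0.1074 z 0.1266 | f x 6.5 y -8.1 z 5.6 grip 0.324 46
[173, 173, 176, 164, 41, 87, 146, 141, 141, 142, 132, 82, 118, 132, 132, 117, 131, 125, 107, 80, 38, 40, 70, 146, 141, 141]
```

Emit:
move_arm:
  motion:
    - [[0.0045, 0, 0], [0, 0, 0], -1]
    - [[0, 0, 0], [0, 0, 0], -1]
    - [[0.004, 0, 0], [0, 0, 0], -1]
    - [[0, 0, 0], [0, 0, 0], -1]
    - [[0, 0, 0], [0, 0, 0], -1]
    - [[0, 0, 0], [0, 0, 0], -1]

```text
clock: 21.7
position: [0.6114, 0.1014, 0.1266]
ee_rot: [0.647, 0.763, 0.0, 0.003]
ft_force: [8.6, -10.0, 6.6]
grip_width: 0.322
grasp_force: 45.8
```

```bash
python3 -c "
from h import *
st()
a=cam('scene');x=a['pixels'];p=np.array(x)[209:214,212:238].astype(int).mean(0).round().astype(int);print(p[:,0].tolist());st()"
```

```text
clk 21.70 tcp in clamp x 0.0021 y 0.1124 z 0.1266 | f x 6.9 y -11.3 z 6.6 grip 0.322 46
[173, 173, 174, 175, 168, 90, 59, 133, 143, 141, 142, 141, 120, 96, 125, 118, 132, 126, 108, 81, 40, 41, 71, 146, 142, 142]
clk 21.75 tcp in clamp x 0.0021 y 0.1124 z 0.1266 | f x 6.2 y -11.4 z 6.1 grip 0.324 46
```

Emit:
move_arm:
  motion:
    - [[0.001, 0, 0], [0, 0, 0], -1]

```text
clock: 21.85
position: [0.6114, 0.1018, 0.1266]
ee_rot: [0.647, 0.762, 0.0, 0.003]
ft_force: [7.4, -13.5, 5.8]
grip_width: 0.321
grasp_force: 45.9
```

Emit:
move_arm:
  motion:
    - [[0.001, 0, 0], [0, 0, 0], -1]

```text
clock: 21.95
position: [0.6113, 0.1021, 0.1267]
ee_rot: [0.647, 0.762, 0.0, 0.003]
ft_force: [8.2, -14.6, 6.1]
grip_width: 0.325
grasp_force: 45.9
```

Emit:
move_arm:
  motion:
    - [[0, 0, 0], [0, 0, 0], -1]

```text
clock: 22.05
position: [0.6113, 0.1022, 0.1266]
ee_rot: [0.647, 0.762, 0.0, 0.003]
ft_force: [7.6, -13.5, 6.2]
grip_width: 0.316
grasp_force: 45.9
```

```bash
python3 -c "
from h import *
for i in range(4):
  st();a=cam('scene');x=a['pixels'];p=np.array(x)[209:214,212:238].astype(int).mean(0).round().astype(int);print(p[:,0].tolist())
cam('scene','s7.png');cam('side','d7.png')
st();pad()"
```

```text
clk 22.05 tcp in clamp x 0.0021 y 0.1131 z 0.1266 | f x 5.3 y -14.6 z 6.2 grip 0.316 46
[173, 173, 173, 175, 169, 91, 58, 133, 143, 141, 142, 142, 120, 86, 126, 119, 132, 126, 108, 81, 40, 41, 71, 147, 142, 142]
clk 22.10 tcp in clamp x 0.0021 y 0.1131 z 0.1267 | f x 6.1 y -14.8 z 5.9 grip 0.324 46
[173, 173, 174, 175, 168, 92, 58, 133, 143, 141, 142, 142, 120, 86, 126, 120, 131, 126, 107, 81, 40, 41, 71, 147, 142, 142]
clk 22.15 tcp in clamp x 0.0021 y 0.1131 z 0.1267 | f x 6.1 y -14.4 z 6.0 grip 0.320 46
[174, 173, 174, 176, 169, 91, 59, 133, 143, 141, 143, 142, 120, 86, 126, 119, 132, 125, 108, 81, 40, 41, 71, 147, 142, 141]
clk 22.20 tcp in clamp x 0.0021 y 0.1131 z 0.1267 | f x 6.6 y -14.6 z 6.3 grip 0.318 46
[174, 173, 173, 175, 168, 91, 59, 133, 143, 141, 142, 142, 120, 86, 126, 119, 132, 126, 108, 81, 39, 41, 71, 146, 142, 142]
clk 22.35 tcp in clamp x 0.0021 y 0.1131 z 0.1266 | f x 6.5 y -14.0 z 6.4 grip 0.320 46
scene [((231, 207, 4, 9, 24), [232.8, 211.3])]
side [((278, 193, 6, 10, 30), [279.5, 197.2]), ((289, 199, 5, 8, 25), [291.3, 202.5])]
```

Emit:
move_arm:
  motion:
    - [[0.001, 0, 0], [0, 0, 0], -1]
    - [[0, 0, 0], [0, 0, 0], -1]

```text
clock: 22.65
position: [0.6112, 0.1027, 0.1267]
ee_rot: [0.647, 0.762, 0.0, 0.003]
ft_force: [7.2, -12.8, 6.5]
grip_width: 0.318
grasp_force: 45.9
```

```bash
cat > q.py <<'E'
from h import *
o=[]
for i in range(4):
  st();a=cam('scene')
p=np.array(a['pixels'])[209:214,212:238].astype(int).mean(0).round().astype(int);print(p[:,0].tolist())
E
python3 q.py
```

```text
clk 22.65 tcp in clamp x 0.0021 y 0.1136 z 0.1267 | f x 5.0 y -13.8 z 6.5 grip 0.318 46
clk 22.70 tcp in clamp x 0.0021 y 0.1136 z 0.1267 | f x 5.8 y -15.3 z 6.4 grip 0.322 46
clk 22.75 tcp in clamp x 0.0021 y 0.1136 z 0.1267 | f x 5.8 y -14.3 z 6.9 grip 0.329 46
clk 22.80 tcp in clamp x 0.0021 y 0.1136 z 0.1267 | f x 5.1 y -14.7 z 6.6 grip 0.323 46
[173, 173, 173, 175, 171, 122, 56, 129, 143, 142, 142, 142, 124, 82, 126, 120, 132, 126, 108, 81, 40, 41, 71, 146, 142, 142]
```

Emit:
move_arm:
  motion:
    - [[0.001, 0, 0], [0, 0, 0], -1]
    - [[0, 0, 0], [0, 0, 0], -1]

```text
clock: 23.05
position: [0.6111, 0.1032, 0.1267]
ee_rot: [0.647, 0.762, -0.0, 0.003]
ft_force: [8.6, -14.0, 6.1]
grip_width: 0.321
grasp_force: 45.9
```

```bash
python3 q.py
```

```text
clk 23.05 tcp in clamp x 0.0021 y 0.1142 z 0.1267 | f x 6.2 y -15.2 z 6.1 grip 0.321 46
clk 23.10 tcp in clamp x 0.0020 y 0.1141 z 0.1267 | f x 6.4 y -15.1 z 5.8 grip 0.320 46
clk 23.15 tcp in clamp x 0.0021 y 0.1141 z 0.1267 | f x 6.3 y -15.3 z 6.5 grip 0.323 46
clk 23.20 tcp in clamp x 0.0021 y 0.1141 z 0.1267 | f x 6.4 y -15.5 z 6.5 grip 0.326 46
[173, 173, 173, 174, 175, 148, 46, 107, 144, 142, 142, 143, 130, 82, 125, 120, 132, 126, 108, 81, 40, 41, 71, 147, 142, 141]
```

Emit:
move_arm:
  motion:
    - [[0.0014, 0, 0], [0, 0, 0], -1]
    - [[0, 0, 0], [0, 0, 0], -1]
    - [[0, 0, 0], [0, 0, 0], -1]
    - [[0, 0, 0], [0, 0, 0], -1]

```text
clock: 23.65
position: [0.611, 0.104, 0.1267]
ee_rot: [0.647, 0.762, -0.0, 0.003]
ft_force: [7.7, -14.8, 6.0]
grip_width: 0.323
grasp_force: 45.9
```

```bash
python3 q.py; python3 - <<'E'
from h import *
a=cam('scene');b=cam('side')
A=cv2.resize(a['pixels'][165:255,190:290,::-1],(400,360),interpolation=cv2.INTER_CUBIC)
B=cv2.resize(b['pixels'][155:245,235:335,::-1],(400,360),interpolation=cv2.INTER_CUBIC)
cv2.imwrite('pics/p8.png',np.hstack([A,B]))
E
```

```text
clk 23.65 tcp in clamp x 0.0021 y 0.1150 z 0.1267 | f x 5.1 y -15.8 z 6.0 grip 0.323 46
clk 23.70 tcp in clamp x 0.0021 y 0.1150 z 0.1267 | f x 5.1 y -16.2 z 6.5 grip 0.321 46
clk 23.75 tcp in clamp x 0.0021 y 0.1150 z 0.1267 | f x 6.0 y -16.3 z 7.0 grip 0.319 46
clk 23.80 tcp in clamp x 0.0021 y 0.1150 z 0.1267 | f x 5.8 y -16.6 z 6.1 grip 0.322 46
[173, 173, 174, 174, 176, 165, 41, 82, 146, 142, 142, 143, 134, 86, 122, 120, 132, 125, 108, 82, 40, 41, 71, 147, 142, 142]
```

View pics/p8.png

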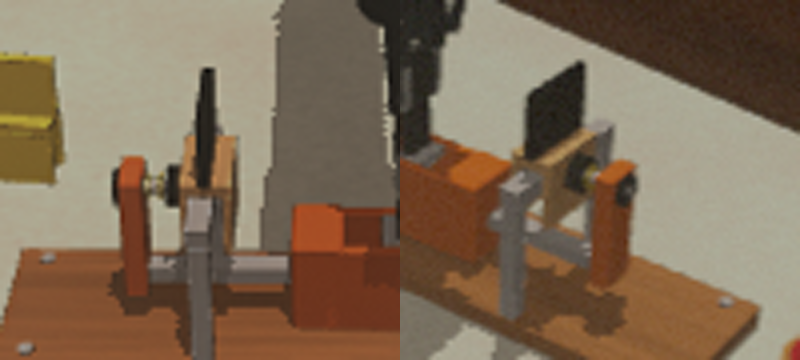

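The final view shows the pad pressing the leg at about (172,185), with the holder upright and astride. The force balance and the image travel both put the pressure at 8 to 9.4 N.

```bash
python3 -c "
from h import *
print(order.hand_in())"
```

```text
the job is handed in; nothing more can be done
None
```

The holder hangs astride the middle of the rail with its slate up, and the jaw is ratcheted in. I handed in with the trigger still held; the pad force came out at about 9 N, estimated between 8 and 9.4 N from wrist force and jaw travel in the images.

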